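# Set the blade-holder block to the scribed line

## Task

Gently push the blue blade-holder block flat across the dark setting plate up to its aluminium guide bar and, while it is still well short of the white line, press it home against the guide with about 8 newtons for a second. Then slide it along the guide to the left until its leading edge just meets the white scribed line, still flush with the guide, and take the hand away. The block is a ground part: never lift or tip it, never press it with more than 15 newtons, and leave the other things on the bench alone.

Things in the scene. Friction and masses are not known exactly. Their poses are not given: they have to be found in the camera images.
- plate: dark grey setting plate fixed on the bench, 260 (x) by 340 (y) by 20 mm high; origin at the centre of its underside on the bench (z = 0), its top 20 mm higher; +x across it towards the guide bar at its far side, +y along the guide towards the white line (to the robot's left); turned about the vertical by up to 0.3 rad
- rail: dark steel rail on the plate, 320 mm long, holding the guide: a rigid aluminium bar (14 thick, 20 high, 320 long) parallel to it. The guide was clamped by hand: its flat face towards the robot is up to 8 mm nearer or farther than this origin and no reading tells where: feel for it. Origin: plate's top, 85 mm (x) from the plate's centre; x square into the guide, y along it to the line
- mark_line (a point): white scribed line on the plate's top, 2 mm wide, 210 mm long, square to the guide; no step or stop there. The point is on the line's -y edge (the one the block comes to first), 85 mm from the rail's origin; y points along the guide, onward over the line, x along the line to the guide. Its place along the guide varies
- block_centre (a point): blue blade-holder block, 0.45 to 0.8 kg, loose: foot 90 (x, across the guide) by 110 (y, along it) by 20 mm, on it an aluminium top 66 by 100 by 8; 28 mm high in all, too wide to grip. Slides at a hidden friction of 0.8 to 2.5 N; turns if pushed off its middle. Point: its centre, 14 mm over the plate. Seated, its far long face (45 mm from here) lies on the guide's face
- block_lead (a point): middle of the lower leading edge of the block, at the plate's top: the middle of the 90 mm side towards the white line, 55 mm (y of the block) from its centre; axes as the block's. This edge is to meet the -y edge of the white line
- dispenser: white blade dispenser box, 60 by 36 by 16 mm, lying beyond the white line on the left part of the plate; origin at the centre of its underside; leave alone
- reagent: amber reagent bottle, 60 mm across, about 130 mm high, on the right; origin at the centre of its underside; leave alone
- pot_a: specimen pot with red lid, 48 mm across, 60 mm high, on the right; origin underneath; leave alone
- pot_b: specimen pot with red lid, as the other; leave alone
- beaker: glass beaker, 70 mm across, 80 mm high, on the left; origin underneath; leave alone
- cassettes: stack of tissue cassettes, 28 by 40 by 21 mm, on the left; origin underneath; leave alone
- brush: section brush 160 mm long, lying on the left; origin near its middle, underneath; leave alone
There are look-alikes about, which are no part of the job. There is more than one size of the part that bears block_centre; the job needs the largest.

How it is judged:
On the way:
1. the block is pressed home against the guide with 3 to 10 N (as the guide feels it), along its whole length, for 0.6 s, while its leading edge is still 25 mm or more short of the line (contact force between block and guide_c0 between 3 and 10 N and y of block_lead in the frame of mark_line below -0.025 m and x of guide_c0 in the frame of block_centre between 0.0505 and 0.0535 m and angle between the y axis of block_centre and the y axis of rail, either way round below 0.02 rad), for 0.6 s.
At the end, for the whole second after the job is handed in: the block rests flat on the plate, untouched, its leading edge within 2 mm of the near edge of the white line, its long face within 1.5 mm of the guide's face and parallel to it within 0.02 rad (x of guide_c0 in the frame of block_centre between 0.0505 and 0.0535 m and angle between the y axis of block_centre and the y axis of rail, either way round below 0.02 rad and y of block_lead in the frame of mark_line between -0.002 and 0.002 m and linear speed of block below 0.005 m/s and z of block_centre in the frame of rail below 0.017 m).
It fails at once if the robot presses the block with more than 15 N (contact force between any of the fingers, the arm and block above 15 N).
It fails at once if the block is pressed on the guide with more than 15 N (contact force between block and guide_c0 above 15 N).
It fails at once if the block is lifted or tipped (z of block_centre in the frame of rail above 0.022 m or angle between block_centre's own z axis and vertical above 0.12 rad).
It fails at once if another thing on the bench is moved by more than 15 mm (distance of any of dispenser, reagent, pot_a, pot_b, beaker, cassettes, brush from where it was at the start of the episode above 0.015 m).
It also fails if it takes over 72 s, if anything falls off the work surface, if the arm or the gripper's body presses on something with over 40 N, if the wrist force passes 120 N, or if a joint passes its speed limit or range.

## Robot

A 6-joint arm with a two-finger parallel gripper is mounted at the origin on the work surface. World frame = base frame: x ahead of the robot, y to its left, z up, the work surface at z = 0. Lengths are in m, angles in rad, forces in N, time in s.
With the tool pointing down it reaches from about 0.35 to 0.775 m from the base axis. Payload 7.3 kg.
Tool frame: the origin (TCP) lies between the finger pads; the fingertips stand robot.tcp_to_tips ahead of it and the grasp point (between the pads) lies 2 mm behind it (robot.tcp_to_tips is the distance from the TCP to the fingertips, in m); y points along the fingers, x is the direction in which the jaws open and shut, and the axes are right-handed (so a half turn about y gives the same grasp; the last joint's range is limited). The gripper opens to 92 mm and grips with 3 to 60 N. Pads are 19 mm wide; open, the fingers measure 130 mm over their backs; the gripper's body (75 mm by 190 mm) begins 47 mm behind the grasp point.
Start: joints at [1.179, 0.342, 1.524, -0, 1.275, -0.146], TCP at [0.128, 0.509, 0.244] pointing down, gripper open.
Joint ranges: [-2.53, 2.53], [-0.77, 2.02], [0.04, 2.7], [-1, 4.14], [0.28, 2.66], [-3.11, 3.11]. Speed limits (rad/s): [2.57, 2.57, 3.14, 3.14, 3.14, 3.14].

## Interface

Orientations are given as [roll, pitch, yaw] about the fixed x, y, z axes, in that order (R = Rz(yaw) Ry(pitch) Rx(roll)).
In Python, from cell import status, read_camera, get_calibration, robot gives the robot as it stands.
- The arm moves only by the shell command python3 -m creep 'ROWS' [FORCE]. ROWS is JSON, a list of rows, each an object of numbers: "dx", "dy", "dz": the shift along the tool's x, y, z in m; "rx", "ry", "rz": the turn, a rotation vector about the tool's x, y, z in rad; "gripper": the opening, from 0 (shut) to 1 (fully open). A call has 1 to 20 rows; each row is the pose to reach, as a shift and turn from the pose commanded when the call began, along the tool's axes at that moment; what a row does not reach only later rows make up. A row lasts 1/8 s, in which the tool goes at most 62.5 mm and 10.7 degrees, less where a joint would pass 70% of its speed; a pose out of reach is approached as far as the arm can. A call with a gripper value outside its range is refused whole. The fingers move at their own pace and stop on an object; FORCE is the grip in N (left out, the last holds). Time passes only in rows, so rows that repeat a pose let the fingers close. It gives the time, the measured TCP pose, the force and the opening at its end, in the units of the state.
- status.observe(): the state, without advancing time (a new reading comes with each control period).
- read_camera(name): name is "side" or "top"; returns (picture, depth): 480x640x3 uint8, red, green, blue; 480x640 float32, m along the optical axis (not along the pixel's ray), 0 where there is no reading.
- get_calibration(name): a dict with "fx", "fy", "cx", "cy" (pixels), "xyz" and "rotation" of the camera in the world. Camera axes: x right, y down, z forward; pixel columns grow to the right and rows downward; lengths in m; the calibration is good to about 2 mm. A picture is of the moment at which its call begins. get_calibration takes no time and is no camera call.
- robot.hand_in(): hands the job in, once; it reports no verdict.
The state is a dict: "time": time; "qpos": joint angles; "qvel": joint speeds; "joint_efforts": joint torques, N m; "tool_pos": TCP position; "tool_rot": TCP orientation; "contact_force": force on the tool from outside, world axes, zero at the start; "torque": the same for the moment, N m; "opening": finger opening in m.
Only numpy, scipy, OpenCV 4.12 (cv2) and the standard library are available. Lean on these libraries where they do the work, as an engineer would, in place of code of your own. Each camera call takes 0.05 s, during which the arm holds its last target.

## Working session

There is one attempt and no reset: what is moved stays moved. The work goes in short steps, Python scripts to look and compute and a shell command to move; the robot and the scene stay as the last step left them, time stands still between calls to the robot, and variables do not carry over. Pictures are saved under pics/ and viewed, and the job is handed in when it is done.

```bash
ls; mkdir -p pics; python3 - <<'E'
from cell import status, read_camera, get_calibration, robot
import cv2,numpy as np
s=status.observe(); print(s, robot.tcp_to_tips)
for n in("top","side"):
    p,d=read_camera(n); cv2.imwrite(f"pics/{n}0.png",p[:,:,::-1]); np.save(f"{n}0.npy",d); print(get_calibration(n))
E
```

```text
pics
{'time': 0.0, 'qpos': array([ 1.17901918e+00,  3.42731233e-01,  1.52502361e+00, -4.10472727e-05,
        1.27540059e+00, -1.46002980e-01]), 'qvel': array([-0.00074626, -0.00182415, -0.00070104,  0.0010063 ,  0.00117004,
        0.00039271]), 'joint_efforts': array([-1.30930664e-03, -4.31251681e+01, -2.44216830e+01,  7.17673148e-02,
        5.60577388e-02, -1.27595540e-04]), 'tool_pos': array([0.12757862, 0.50886427, 0.24303823]), 'tool_rot': array([-1.57060780e+00,  1.55186102e-03,  1.32503429e+00]), 'contact_force': array([ 0.14923517, -0.07852784, -0.185686  ]), 'torque': array([-0.03584345,  0.00285495,  0.01494006]), 'opening': 0.09159561784801881} 0.017
{'fx': 548.6075343988933, 'fy': 548.6075343988933, 'cx': 327.078441554388, 'cy': 236.93719464951764, 'xyz': array([0.31308533, 0.02160489, 1.30246637]), 'rotation': array([-2.98650725, -0.02184937, -1.54253343])}
{'fx': 613.2332554163339, 'fy': 613.2332554163339, 'cx': 319.43069831644095, 'cy': 252.71239050118305, 'xyz': array([0.23111313, 0.97113298, 1.04395532]), 'rotation': array([-2.35315194,  0.00505099, -2.85562591])}
```

View pics/top0.png

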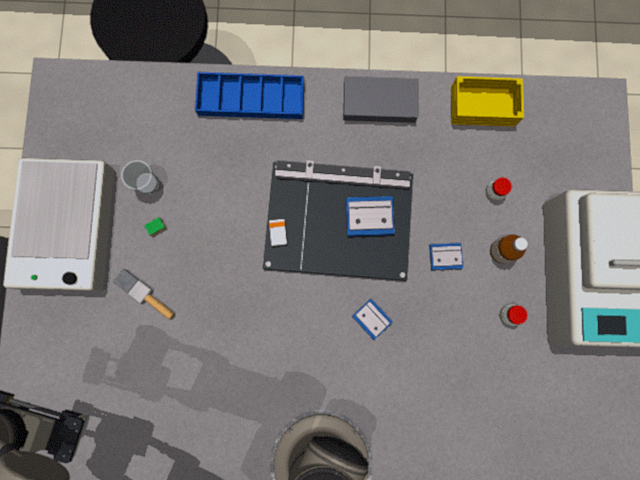

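View pics/side0.png

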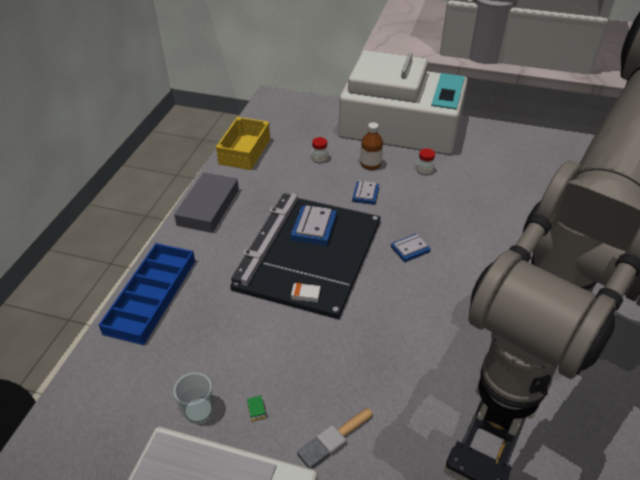

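The top view shows three blue/aluminium blocks: the one on the plate at (371,216), and two off the plate at (446,256) and (372,319). The one on the plate looks largest. Next I measure all three and look at an enlarged crop.

```bash
cat > h.py <<'E'
import numpy as np,cv2
from scipy.spatial.transform import Rotation as R
from cell import status, read_camera, get_calibration, robot
def ray(n,uv):
    c=get_calibration(n); uv=np.atleast_2d(uv).astype(float)
    d=np.c_[(uv[:,0]-c['cx'])/c['fx'],(uv[:,1]-c['cy'])/c['fy'],np.ones(len(uv))]
    return np.array(c['xyz']), d@R.from_euler('xyz',c['rotation']).as_matrix().T
def onplane(n,uv,z):
    o,d=ray(n,uv); return (o+d*((z-o[2])/d[:,2])[:,None])[:,:2]
def proj(n,P):
    c=get_calibration(n); q=(np.atleast_2d(P)-c['xyz'])@R.from_euler('xyz',c['rotation']).as_matrix()
    return np.c_[q[:,0]/q[:,2]*c['fx']+c['cx'],q[:,1]/q[:,2]*c['fy']+c['cy']]
def bluemask(p):
    h=cv2.cvtColor(p,cv2.COLOR_RGB2HSV); return cv2.inRange(h,(100,120,50),(125,255,255))
E
python3 - <<'E'
from h import *
p=cv2.imread('pics/top0.png')[:,:,::-1].copy()
m=bluemask(p)
cs,_=cv2.findContours(m,cv2.RETR_EXTERNAL,cv2.CHAIN_APPROX_NONE)
for c in cs:
    if cv2.contourArea(c)<100: continue
    for z in (.04,.02):
      w=onplane('top',c[:,0],z).astype(np.float32)*1000
      r=cv2.minAreaRect(w); print(cv2.boundingRect(c),z,r)
d=np.load('top0.npy')
o=get_calibration('top')
for uv in [(371,216),(340,260),(300,300),(330,182)]:
    x,r=ray('top',uv); P=x+r[0]*d[uv[1],uv[0]]; print(uv,P)
crop=p[150:350,255:475]; cv2.imwrite('pics/crop0.png',cv2.resize(crop,None,fx=3,fy=3,interpolation=cv2.INTER_CUBIC)[:,:,::-1][:600])
E
```

```text
(353, 299, 39, 41) 0.04 ((325.7774658203125, -108.20848846435547), (72.95606994628906, 59.26388931274414), 44.007080078125)
(353, 299, 39, 41) 0.02 ((325.9785461425781, -110.26499938964844), (74.11182403564453, 60.20273971557617), 44.007080078125)
(430, 243, 33, 27) 0.04 ((474.9459228515625, -277.6892395019531), (59.5647087097168, 72.81864929199219), 4.346080780029297)
(430, 243, 33, 27) 0.02 ((477.5101318359375, -282.43060302734375), (60.50833511352539, 73.97222137451172), 4.346086502075195)
(346, 196, 49, 40) 0.04 ((565.0744018554688, -99.26866149902344), (93.55784606933594, 111.94634246826172), 3.677661895751953)
(346, 196, 49, 40) 0.02 ((569.0664672851562, -101.18353271484375), (95.04004669189453, 113.71979522705078), 3.67764949798584)
(195, 72, 109, 47) 0.04 ((852.7011108398438, 197.44606018066406), (110.8758316040039, 258.7236328125), 0.11413148045539856)
(195, 72, 109, 47) 0.02 ((861.249755859375, 200.23175048828125), (112.63226318359375, 262.82232666015625), 0.11411088705062866)
(371, 216) [ 0.562709   -0.10134451  0.04755064]
(340, 260) [ 0.45986005 -0.03247648  0.02487261]
(300, 300) [ 0.36505131  0.05855846 -0.00187201]
(330, 182) [ 0.64822042 -0.00398695  0.02000176]
```

View pics/crop0.png

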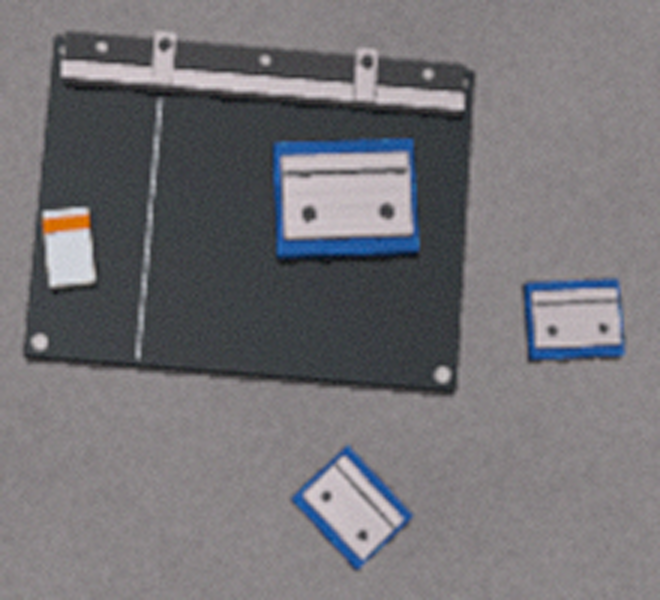

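The plate block at (371,216) measures about 93 x 112 mm. The other two are about 60 x 73 mm, so the plate block is the one meant. Next are the plate, guide and line.

```bash
cat >> h.py <<'E'
def subedge(g,a,b,n=40,half=5,sign=1):
    """points of strongest gradient along normals of segment a-b (px). sign=+1: bright->dark ignoring"""
    a=np.array(a,float);b=np.array(b,float);t=(b-a)/np.linalg.norm(b-a);nn=np.array([-t[1],t[0]])
    s=np.arange(-half,half+.01,.1);out=[]
    for k in np.linspace(.05,.95,n):
        c=a+(b-a)*k;q=(c+s[:,None]*nn).astype(np.float32)
        v=cv2.remap(g,q[None,:,0],q[None,:,1],cv2.INTER_CUBIC)[0]
        v=cv2.GaussianBlur(v[None].astype(np.float32),(0,0),5)[0]
        gr=sign*np.gradient(v); i=np.argmax(gr)
        out.append(c+s[i]*nn)
    return np.array(out)
def fitline(w):
    w=np.asarray(w,np.float32); vx,vy,x,y=cv2.fitLine(w,cv2.DIST_HUBER,0,.001,.0001).ravel()
    return np.array([x,y]),np.array([vx,vy]),np.median(np.abs((w-[x,y])@[-vy,vx]))
E
python3 - <<'E'
from h import *
P={n:cv2.imread(f'pics/{n}0.png') for n in('top','side')}
# plate dark mask
g=P['top'].max(2); roi=np.zeros_like(g); roi[155:285,260:418]=1
m=((g<85)&(roi>0)).astype(np.uint8)*255; m=cv2.morphologyEx(m,cv2.MORPH_CLOSE,np.ones((5,5)))
cs,_=cv2.findContours(m,cv2.RETR_EXTERNAL,cv2.CHAIN_APPROX_NONE);c=max(cs,key=cv2.contourArea)
hull=cv2.convexHull(c)[:,0]
print('plate',cv2.minAreaRect(onplane('top',hull,.02).astype(np.float32)*1000))
for n in P: cv2.imwrite(f'pics/z_{n}.png', cv2.resize(P[n][155:285,260:420] if n=='top' else P[n][185:320,225:385],None,fx=4.6,fy=4.4,interpolation=cv2.INTER_CUBIC))
# top line, crop0 coords /3+offset
gr=cv2.cvtColor(P['top'],cv2.COLOR_BGR2GRAY)
def line(a,b,z,sign,half=3):
    q=subedge(gr,a,b,half=half,sign=sign); return fitline(onplane('top',q,z))
o=np.array([255,150])
f=lambda x,y:o+np.array([x,y])/3
for nm,a,b,z,half in [('line',f(161,110),f(138,355),.02,3),('guide near top edge',f(64,77),f(462,108),.04,3),('block near',f(280,256),f(418,250),.02,3),('block far',f(275,143),f(412,140),.04,3),('block left',f(275,150),f(279,250),.04,3),('block right',f(412,145),f(418,245),.04,3),('plate near',f(26,357),f(454,391),.02,3)]:
    for s in(1,-1):
        p,d,r=line(a,b,z,s); d=d*np.sign(d[np.argmax(abs(d))]); print(nm,s,(p*1000).round(1),'ang',np.degrees(np.arctan2(d[1],d[0])).round(2),'res',(r*1000).round(2))
E
```

```text
plate ((555.7529296875, -27.466583251953125), (338.4252624511719, 266.9222106933594), 87.06405639648438)
line 1 [530.9  52.2] ang -2.96 res 0.38
line -1 [535.9  56.9] ang -2.96 res 0.28
guide near top edge 1 [651.6 -55.7] ang 87.09 res 0.54
guide near top edge -1 [647.2 -29.2] ang 87.04 res 0.43
block near 1 [ 518.8 -105.9] ang 94.08 res 0.3
block near -1 [ 525.2 -114.1] ang 93.51 res 0.33
block far 1 [ 610.7 -100.3] ang 91.85 res 0.54
block far -1 [ 607.1 -101.4] ang 93.27 res 1.09
block left 1 [563.  -40.9] ang 4.69 res 0.45
block left -1 [563.7 -50. ] ang 3.14 res 0.3
block right 1 [ 566.1 -150.7] ang 3.8 res 0.37
block right -1 [ 571.3 -158. ] ang 4.17 res 1.04
plate near 1 [422.2 -33.3] ang 86.9 res 0.5
plate near -1 [428.4 -29.8] ang 87.14 res 0.14
```

```bash
sleep 1; ls pics
```

```text
crop0.png
side0.png
top0.png
z_side.png
z_top.png
```

Plate yaw is about -2.96°. The block stands about 6.7° off it, about 31 mm from the guide and about 96 mm short of the line. I now move the hand over the near side of the plate, behind the block.

```bash
python3 -m creep '[{"dx":-0.180,"dz":-0.346,"ry":-0.194,"gripper":0.54},{"dx":-0.180,"dz":-0.346,"ry":-0.194,"gripper":0.54},{"dx":-0.180,"dz":-0.346,"ry":-0.194,"gripper":0.54},{"dx":-0.180,"dz":-0.346,"ry":-0.194,"gripper":0.54},{"dx":-0.180,"dz":-0.346,"ry":-0.194,"gripper":0.54},{"dx":-0.180,"dz":-0.346,"ry":-0.194,"gripper":0.54},{"dx":-0.180,"dz":-0.346,"ry":-0.194,"gripper":0.54},{"dx":-0.501,"dz":-0.490,"ry":-0.194,"gripper":0.54},{"dx":-0.501,"dz":-0.490,"ry":-0.194,"gripper":0.54},{"dx":-0.501,"dz":-0.490,"ry":-0.194,"gripper":0.54},{"dx":-0.501,"dz":-0.490,"ry":-0.194,"gripper":0.54},{"dx":-0.501,"dz":-0.490,"ry":-0.194,"gripper":0.54},{"dx":-0.501,"dz":-0.490,"ry":-0.194,"gripper":0.54},{"dx":-0.501,"dz":-0.490,"ry":-0.194,"gripper":0.54},{"dx":-0.501,"dz":-0.490,"ry":-0.194,"gripper":0.54},{"dx":-0.501,"dz":-0.490,"ry":-0.194,"gripper":0.54}]' 10; python3 - <<'E'
from h import *
print(status.observe())
E
```

```text
{'time': 0.1, 'qpos': array([ 1.17897326e+00,  3.42637152e-01,  1.52491201e+00,  8.15564287e-06,
        1.27539135e+00, -1.46000846e-01]), 'qvel': array([ 0.00121704, -0.00155455, -0.00415313,  0.0029297 ,  0.0002128 ,
       -0.0001654 ]), 'joint_efforts': array([ 3.52825911e-03, -4.31998086e+01, -2.44695246e+01,  7.21529522e-02,
        5.24387124e-02, -5.19666469e-05]), 'tool_pos': array([0.12760868, 0.50891173, 0.243126  ]), 'tool_rot': array([-1.57059252e+00,  1.33239083e-03,  1.32497186e+00]), 'contact_force': array([-0.28715899, -0.55584394,  0.99781473]), 'torque': array([-0.00127532,  0.00959451, -0.00131556]), 'opening': 0.09160061897332135}invalid input at $[0]: expected keys dx, dy, dz, rx, ry, rz, gripper
```

Every row has to carry all the keys.

```bash
python3 -m creep '[{"dx":-0.180,"dy":0,"dz":-0.346,"rx":0,"ry":-0.194,"rz":0,"gripper":0.54},{"dx":-0.180,"dy":0,"dz":-0.346,"rx":0,"ry":-0.194,"rz":0,"gripper":0.54},{"dx":-0.180,"dy":0,"dz":-0.346,"rx":0,"ry":-0.194,"rz":0,"gripper":0.54},{"dx":-0.180,"dy":0,"dz":-0.346,"rx":0,"ry":-0.194,"rz":0,"gripper":0.54},{"dx":-0.180,"dy":0,"dz":-0.346,"rx":0,"ry":-0.194,"rz":0,"gripper":0.54},{"dx":-0.180,"dy":0,"dz":-0.346,"rx":0,"ry":-0.194,"rz":0,"gripper":0.54},{"dx":-0.180,"dy":0,"dz":-0.346,"rx":0,"ry":-0.194,"rz":0,"gripper":0.54},{"dx":-0.501,"dy":0,"dz":-0.490,"rx":0,"ry":-0.194,"rz":0,"gripper":0.54},{"dx":-0.501,"dy":0,"dz":-0.490,"rx":0,"ry":-0.194,"rz":0,"gripper":0.54},{"dx":-0.501,"dy":0,"dz":-0.490,"rx":0,"ry":-0.194,"rz":0,"gripper":0.54},{"dx":-0.501,"dy":0,"dz":-0.490,"rx":0,"ry":-0.194,"rz":0,"gripper":0.54},{"dx":-0.501,"dy":0,"dz":-0.490,"rx":0,"ry":-0.194,"rz":0,"gripper":0.54},{"dx":-0.501,"dy":0,"dz":-0.490,"rx":0,"ry":-0.194,"rz":0,"gripper":0.54},{"dx":-0.501,"dy":0,"dz":-0.490,"rx":0,"ry":-0.194,"rz":0,"gripper":0.54},{"dx":-0.501,"dy":0,"dz":-0.490,"rx":0,"ry":-0.194,"rz":0,"gripper":0.54},{"dx":-0.501,"dy":0,"dz":-0.490,"rx":0,"ry":-0.194,"rz":0,"gripper":0.54}]' 10; cat >> h.py <<'E'
TH=np.radians(-2.96);UX=np.array([np.cos(TH),np.sin(TH)]);UY=np.array([-np.sin(TH),np.cos(TH)])
def st():
    s=status.observe();p=s['tool_pos']*1000;f=s['contact_force']
    print('t',round(s['time'],2),'across %.2f along %.2f z %.2f'%(p[:2]@UX,p[:2]@UY,p[2]),'rot',s['tool_rot'].round(4),'F ac %.2f al %.2f z %.2f'%(f[:2]@UX,f[:2]@UY,f[2]),'T',s['torque'].round(2),'op',round(s['opening']*1000,1))
E
python3 -c "from h import *;st()"
```

```text
time: 2.1
tool_pos: [0.4809, -0.0947, 0.2437]
tool_rot: [-1.571, -0.0, 1.521]
contact_force: [-0.1, 0.1, 0.8]
opening: 0.0498
t 2.1 across 485.16 along -69.71 z 243.69 rot [-1.5706e+00 -4.0000e-04  1.5207e+00] F ac -0.14 al 0.14 z 0.82 T [-0.    0.05  0.01] op 49.8
```

```bash
python3 -m creep '[{"dx":-0.001,"dy":0.06,"dz":0,"rx":0,"ry":0.002,"rz":0,"gripper":0.54},{"dx":-0.001,"dy":0.12,"dz":0,"rx":0,"ry":0.002,"rz":0,"gripper":0.54},{"dx":-0.001,"dy":0.17,"dz":0,"rx":0,"ry":0.002,"rz":0,"gripper":0.54},{"dx":-0.001,"dy":0.19,"dz":0,"rx":0,"ry":0.002,"rz":0,"gripper":0.54},{"dx":-0.001,"dy":0.198,"dz":0,"rx":0,"ry":0.002,"rz":0,"gripper":0.54},{"dx":-0.001,"dy":0.198,"dz":0,"rx":0,"ry":0.002,"rz":0,"gripper":0.54},{"dx":-0.001,"dy":0.198,"dz":0,"rx":0,"ry":0.002,"rz":0,"gripper":0.54}]'; python3 - <<'E'
from h import *
st();st()
for n in('top','side'):
    p,d=read_camera(n); cv2.imwrite(f'pics/{n}1.png',p[:,:,::-1])
    c=p[140:300,250:440] if n=='top' else p[170:330,200:400]
    cv2.imwrite(f'pics/{n}1c.png',cv2.resize(c,None,fx=3.7,fy=3.7,interpolation=cv2.INTER_CUBIC)[:,:,::-1])
E
```

```text
time: 2.98
tool_pos: [0.4818, -0.0969, 0.0468]
tool_rot: [-1.573, 0.001, 1.518]
contact_force: [-0.9, 0.1, 0.3]
opening: 0.0494
t 2.98 across 486.19 along -71.90 z 46.83 rot [-1.5730e+00  6.0000e-04  1.5175e+00] F ac -0.87 al 0.07 z 0.33 T [0.06 0.   0.01] op 49.4
t 2.98 across 486.19 along -71.90 z 46.83 rot [-1.5730e+00  6.0000e-04  1.5175e+00] F ac -0.87 al 0.07 z 0.33 T [0.06 0.   0.01] op 49.4
```

View pics/top1c.png

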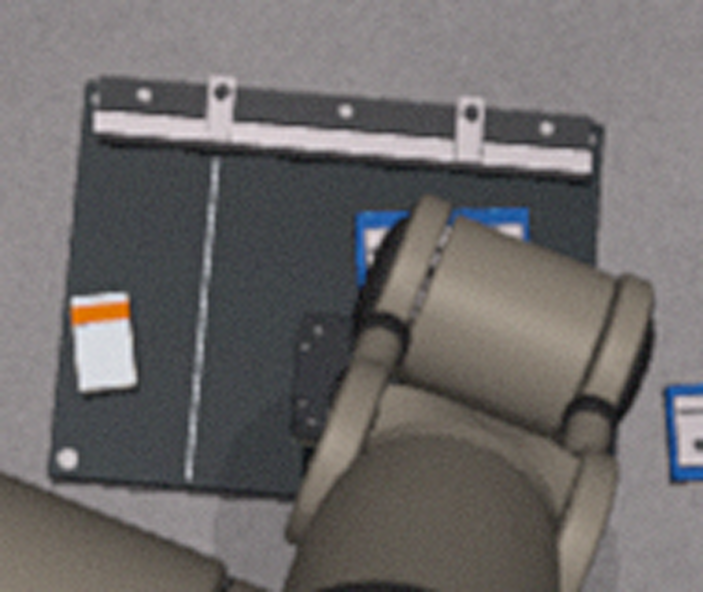

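View pics/side1c.png

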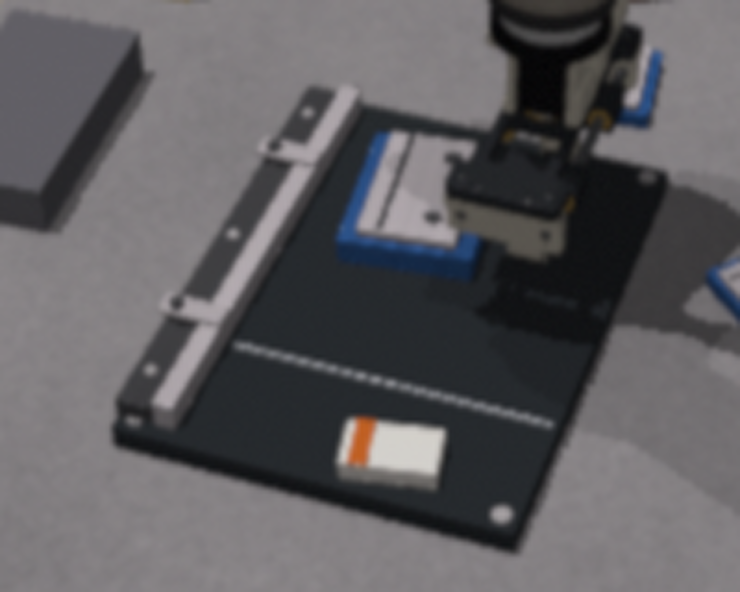

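The hand is behind the block, on its near side. I lower it 3 mm and move in slowly.

```bash
python3 -m creep '[{"dx":0,"dy":0.003,"dz":-0.004,"rx":0,"ry":0,"rz":0,"gripper":0.54},{"dx":0,"dy":0.003,"dz":-0.008,"rx":0,"ry":0,"rz":0,"gripper":0.54},{"dx":0,"dy":0.003,"dz":-0.012,"rx":0,"ry":0,"rz":0,"gripper":0.54},{"dx":0,"dy":0.003,"dz":-0.016,"rx":0,"ry":0,"rz":0,"gripper":0.54},{"dx":0,"dy":0.003,"dz":-0.020,"rx":0,"ry":0,"rz":0,"gripper":0.54},{"dx":0,"dy":0.003,"dz":-0.020,"rx":0,"ry":0,"rz":0,"gripper":0.54},{"dx":0,"dy":0.003,"dz":-0.020,"rx":0,"ry":0,"rz":0,"gripper":0.54}]';python3 -c "from h import *;st()"
python3 -m creep '[{"dx":0,"dy":0,"dz":-0.002,"rx":0,"ry":0,"rz":0,"gripper":0.54},{"dx":0,"dy":0,"dz":-0.004,"rx":0,"ry":0,"rz":0,"gripper":0.54},{"dx":0,"dy":0,"dz":-0.006,"rx":0,"ry":0,"rz":0,"gripper":0.54},{"dx":0,"dy":0,"dz":-0.008,"rx":0,"ry":0,"rz":0,"gripper":0.54}]';python3 -c "from h import *;st()"
python3 -m creep '[{"dx":0,"dy":0,"dz":-0.002,"rx":0,"ry":0,"rz":0,"gripper":0.54},{"dx":0,"dy":0,"dz":-0.004,"rx":0,"ry":0,"rz":0,"gripper":0.54},{"dx":0,"dy":0,"dz":-0.006,"rx":0,"ry":0,"rz":0,"gripper":0.54},{"dx":0,"dy":0,"dz":-0.008,"rx":0,"ry":0,"rz":0,"gripper":0.54}]';python3 -c "from h import *;st()"
```

```text
time: 3.95
tool_pos: [0.5009, -0.0979, 0.0426]
tool_rot: [-1.571, -0.0, 1.517]
contact_force: [-0.2, 0.1, 0.4]
opening: 0.0494
t 3.95 across 505.26 along -71.93 z 42.63 rot [-1.5705e+00 -2.0000e-04  1.5170e+00] F ac -0.19 al 0.12 z 0.36 T [ 0.04 -0.    0.02] op 49.4
time: 4.45
tool_pos: [0.5089, -0.0983, 0.0426]
tool_rot: [-1.57, -0.0, 1.517]
contact_force: [-1.2, 1.1, 0.6]
opening: 0.0494
t 4.45 across 513.29 along -71.90 z 42.57 rot [-1.5702e+00 -3.0000e-04  1.5171e+00] F ac -1.22 al 1.06 z 0.60 T [0.05 0.25 0.07] op 49.4
time: 4.95
tool_pos: [0.5171, -0.0988, 0.0427]
tool_rot: [-1.571, -0.0, 1.517]
contact_force: [-1.4, 1.2, 0.2]
opening: 0.0491
t 4.95 across 521.53 along -72.00 z 42.69 rot [-1.5708e+00 -1.0000e-04  1.5170e+00] F ac -1.42 al 1.15 z 0.16 T [0.05 0.27 0.07] op 49.1
```

Contact came at about 512, as predicted, with a push of about 1.4 N. I continue.

```bash

python3 -m creep '[{"dx":0,"dy":0,"dz":-0.002,"rx":0,"ry":0,"rz":0,"gripper":0.54},{"dx":0,"dy":0,"dz":-0.004,"rx":0,"ry":0,"rz":0,"gripper":0.54},{"dx":0,"dy":0,"dz":-0.006,"rx":0,"ry":0,"rz":0,"gripper":0.54},{"dx":0,"dy":0,"dz":-0.008,"rx":0,"ry":0,"rz":0,"gripper":0.54},{"dx":0,"dy":0,"dz":-0.008,"rx":0,"ry":0,"rz":0,"gripper":0.54}]';python3 -c "from h import *;st()"
python3 -m creep '[{"dx":0,"dy":0,"dz":-0.0015,"rx":0,"ry":0,"rz":0,"gripper":0.54},{"dx":0,"dy":0,"dz":-0.003,"rx":0,"ry":0,"rz":0,"gripper":0.54},{"dx":0,"dy":0,"dz":-0.0045,"rx":0,"ry":0,"rz":0,"gripper":0.54},{"dx":0,"dy":0,"dz":-0.006,"rx":0,"ry":0,"rz":0,"gripper":0.54}]'
python3 - <<'E'
from h import *
st()
for n in('top','side'):
    p,d=read_camera(n); cv2.imwrite(f'pics/{n}2.png',p[:,:,::-1])
    c=p[140:300,250:440] if n=='top' else p[170:330,200:400]
    cv2.imwrite(f'pics/{n}2c.png',cv2.resize(c,None,fx=3.7,fy=3.7,interpolation=cv2.INTER_CUBIC)[:,:,::-1])
E
```

```text
time: 5.58
tool_pos: [0.5254, -0.0994, 0.0427]
tool_rot: [-1.572, 0.0, 1.517]
contact_force: [-0.5, 0.3, -0.2]
opening: 0.0496
t 5.58 across 529.82 along -72.10 z 42.72 rot [-1.5715  0.      1.517 ] F ac -0.47 al 0.24 z -0.17 T [ 0.06  0.03 -0.03] op 49.6
time: 6.08
tool_pos: [0.5311, -0.0996, 0.0427]
tool_rot: [-1.571, -0.0, 1.517]
contact_force: [-2.3, 1.1, 0.7]
opening: 0.0497
t 6.08 across 535.53 along -72.05 z 42.75 rot [-1.5708e+00 -1.0000e-04  1.5170e+00] F ac -2.34 al 1.02 z 0.67 T [0.04 0.32 0.02] op 49.7
```

View pics/side2c.png

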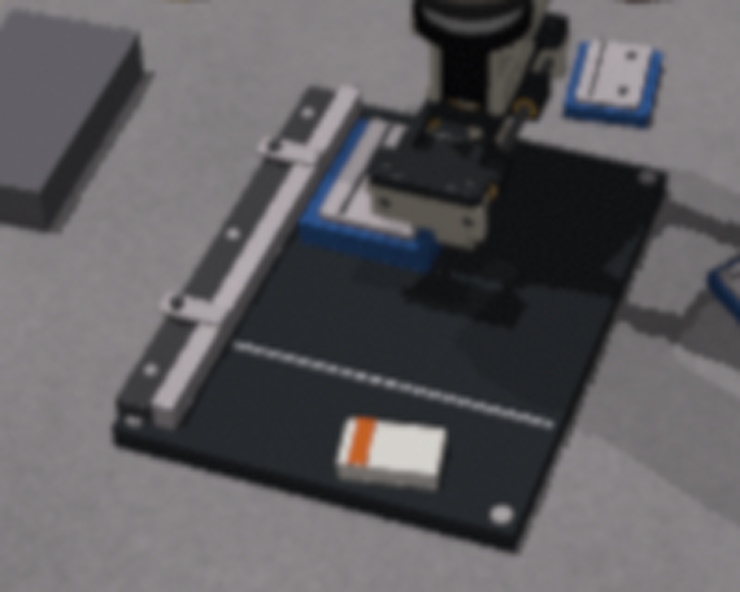

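View pics/top2c.png

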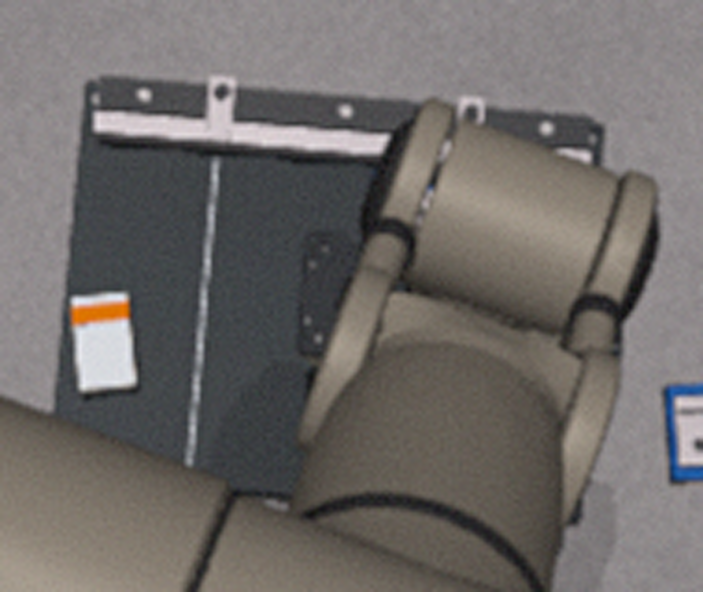

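The side view shows the block nearly parallel to the guide, with a gap of a few mm. I advance slowly and watch the force.

```bash

python3 -m creep '[{"dx":0,"dy":0,"dz":-0.001,"rx":0,"ry":0,"rz":0,"gripper":0.54},{"dx":0,"dy":0,"dz":-0.002,"rx":0,"ry":0,"rz":0,"gripper":0.54},{"dx":0,"dy":0,"dz":-0.003,"rx":0,"ry":0,"rz":0,"gripper":0.54},{"dx":0,"dy":0,"dz":-0.004,"rx":0,"ry":0,"rz":0,"gripper":0.54},{"dx":0,"dy":0,"dz":-0.005,"rx":0,"ry":0,"rz":0,"gripper":0.54}]';python3 -c "from h import *;st()"
python3 -m creep '[{"dx":0,"dy":0,"dz":-0.001,"rx":0,"ry":0,"rz":0,"gripper":0.54},{"dx":0,"dy":0,"dz":-0.002,"rx":0,"ry":0,"rz":0,"gripper":0.54},{"dx":0,"dy":0,"dz":-0.003,"rx":0,"ry":0,"rz":0,"gripper":0.54}]';python3 -c "from h import *;st()"
```

```text
time: 6.8
tool_pos: [0.536, -0.0999, 0.0427]
tool_rot: [-1.571, -0.0, 1.517]
contact_force: [-2.1, 0.4, 0.2]
opening: 0.0497
t 6.8 across 540.48 along -72.08 z 42.70 rot [-1.5708e+00 -1.0000e-04  1.5170e+00] F ac -2.15 al 0.27 z 0.20 T [0.03 0.27 0.03] op 49.7
time: 7.18
tool_pos: [0.539, -0.1, 0.0427]
tool_rot: [-1.571, -0.0, 1.517]
contact_force: [-2.1, 1.4, -0.5]
opening: 0.0495
t 7.17 across 543.46 along -72.05 z 42.68 rot [-1.5708e+00 -1.0000e-04  1.5170e+00] F ac -2.19 al 1.32 z -0.48 T [ 0.06  0.31 -0.01] op 49.5
```

```bash

for i in 1; do python3 -m creep '[{"dx":0,"dy":0,"dz":-0.0005,"rx":0,"ry":0,"rz":0,"gripper":0.54},{"dx":0,"dy":0,"dz":-0.001,"rx":0,"ry":0,"rz":0,"gripper":0.54},{"dx":0,"dy":0,"dz":-0.0015,"rx":0,"ry":0,"rz":0,"gripper":0.54}]' >/dev/null;python3 -c "from h import *;st()"; done
python3 -m creep '[{"dx":0,"dy":0,"dz":-0.0005,"rx":0,"ry":0,"rz":0,"gripper":0.54},{"dx":0,"dy":0,"dz":-0.001,"rx":0,"ry":0,"rz":0,"gripper":0.54}]' >/dev/null;python3 -c "from h import *;st()"
```

```text
t 7.55 across 544.95 along -72.08 z 42.70 rot [-1.5708e+00 -1.0000e-04  1.5169e+00] F ac -2.02 al -0.09 z -0.27 T [ 0.06  0.26 -0.01] op 49.2
t 7.8 across 545.55 along -72.07 z 42.68 rot [-1.5699e+00 -1.0000e-04  1.5171e+00] F ac -3.71 al 0.01 z 0.86 T [-0.09  0.66  0.04] op 49.4
```

Force is rising at 545.6, so the block is starting to meet the guide. I go on in fine steps.

```bash

python3 -m creep '[{"dx":0,"dy":0,"dz":-0.0003,"rx":0,"ry":0,"rz":0,"gripper":0.54},{"dx":0,"dy":0,"dz":-0.0003,"rx":0,"ry":0,"rz":0,"gripper":0.54}]' >/dev/null;python3 -c "from h import *;st()"
python3 -m creep '[{"dx":0,"dy":0,"dz":-0.0003,"rx":0,"ry":0,"rz":0,"gripper":0.54},{"dx":0,"dy":0,"dz":-0.0003,"rx":0,"ry":0,"rz":0,"gripper":0.54}]' >/dev/null;python3 -c "from h import *;st()"
```

```text
t 8.05 across 545.57 along -72.03 z 42.58 rot [-1.5693e+00 -2.0000e-04  1.5171e+00] F ac -6.21 al -0.29 z 2.81 T [-0.05  0.85  0.03] op 49.5
t 8.3 across 545.58 along -72.02 z 42.56 rot [-1.5687e+00 -3.0000e-04  1.5172e+00] F ac -6.48 al -1.05 z 1.30 T [-0.06  0.98  0.08] op 50.0
```

```bash

python3 -m creep '[{"dx":0,"dy":0,"dz":-0.0002,"rx":0,"ry":0,"rz":0,"gripper":0.54},{"dx":0,"dy":0,"dz":-0.0002,"rx":0,"ry":0,"rz":0,"gripper":0.54}]' >/dev/null;python3 -c "from h import *;st()"
python3 -m creep '[{"dx":0,"dy":0,"dz":0,"rx":0,"ry":0,"rz":0,"gripper":0.54}]' >/dev/null;python3 -c "from h import *;st()"
python3 -m creep '[{"dx":0,"dy":0,"dz":0,"rx":0,"ry":0,"rz":0,"gripper":0.54}]' >/dev/null;python3 -c "from h import *;st()"
```

```text
t 8.55 across 545.63 along -72.01 z 42.51 rot [-1.5684e+00 -3.0000e-04  1.5172e+00] F ac -6.45 al -0.20 z 2.56 T [-0.07  1.1   0.06] op 49.4
t 8.68 across 545.63 along -72.00 z 42.54 rot [-1.5684e+00 -4.0000e-04  1.5173e+00] F ac -6.76 al -1.60 z 3.43 T [-0.05  1.1   0.06] op 49.6
t 8.8 across 545.63 along -72.00 z 42.53 rot [-1.5684e+00 -4.0000e-04  1.5172e+00] F ac -6.02 al -0.69 z 3.07 T [-0.07  1.05  0.09] op 49.6
```

```bash

python3 -m creep '[{"dx":0,"dy":0,"dz":-0.0003,"rx":0,"ry":0,"rz":0,"gripper":0.54},{"dx":0,"dy":0,"dz":-0.0003,"rx":0,"ry":0,"rz":0,"gripper":0.54}]' >/dev/null;python3 -c "from h import *;st()"
python3 -m creep '[{"dx":0,"dy":0,"dz":0,"rx":0,"ry":0,"rz":0,"gripper":0.54}]' >/dev/null;python3 -c "from h import *;st()"
python3 -m creep '[{"dx":0,"dy":0,"dz":0,"rx":0,"ry":0,"rz":0,"gripper":0.54}]' >/dev/null;python3 -c "from h import *;st()"
```

```text
t 9.05 across 545.63 along -71.99 z 42.44 rot [-1.5677e+00 -5.0000e-04  1.5173e+00] F ac -7.72 al -1.43 z 2.62 T [-0.04  1.18  0.05] op 50.1
t 9.18 across 545.65 along -71.99 z 42.46 rot [-1.5677e+00 -4.0000e-04  1.5173e+00] F ac -8.10 al -1.24 z 3.12 T [-0.07  1.18  0.07] op 49.6
t 9.3 across 545.67 along -71.99 z 42.46 rot [-1.5678e+00 -4.0000e-04  1.5173e+00] F ac -7.36 al -1.39 z 3.48 T [-0.05  1.2   0.06] op 49.7
```

About 8 N total. I hold for over a second, then look at the fit.

```bash

python3 -m creep '[{"dx":0,"dy":0,"dz":0,"rx":0,"ry":0,"rz":0,"gripper":0.54},{"dx":0,"dy":0,"dz":0,"rx":0,"ry":0,"rz":0,"gripper":0.54},{"dx":0,"dy":0,"dz":0,"rx":0,"ry":0,"rz":0,"gripper":0.54},{"dx":0,"dy":0,"dz":0,"rx":0,"ry":0,"rz":0,"gripper":0.54},{"dx":0,"dy":0,"dz":0,"rx":0,"ry":0,"rz":0,"gripper":0.54},{"dx":0,"dy":0,"dz":0,"rx":0,"ry":0,"rz":0,"gripper":0.54},{"dx":0,"dy":0,"dz":0,"rx":0,"ry":0,"rz":0,"gripper":0.54},{"dx":0,"dy":0,"dz":0,"rx":0,"ry":0,"rz":0,"gripper":0.54}]' >/dev/null
python3 - <<'E'
from h import *
st()
for n in ('side',):
    p,d=read_camera(n); cv2.imwrite(f'pics/{n}3.png',p[:,:,::-1])
    c=p[170:330,200:400]
    cv2.imwrite(f'pics/{n}3c.png',cv2.resize(c,None,fx=3.7,fy=3.7,interpolation=cv2.INTER_CUBIC)[:,:,::-1])
E
```

```text
t 10.3 across 545.63 along -72.00 z 42.45 rot [-1.5677e+00 -4.0000e-04  1.5173e+00] F ac -7.60 al -1.69 z 2.63 T [-0.08  1.23  0.08] op 49.6
```

View pics/side3c.png

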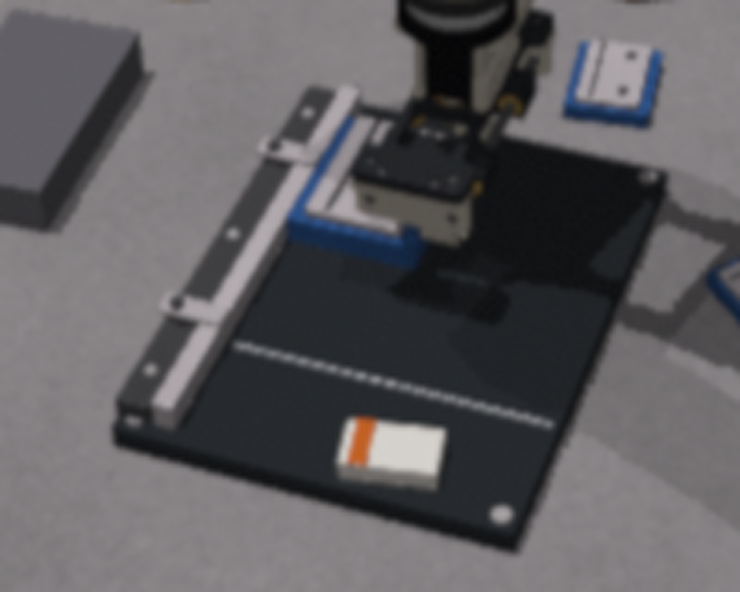

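The side view shows the block's far edge lying on the guide along its full length. I back off, rise and go round to the trailing end.

```bash

python3 -m creep '[{"dx":0,"dy":0,"dz":0.001,"rx":0,"ry":0,"rz":0,"gripper":0.54},{"dx":0,"dy":0,"dz":0.004,"rx":0,"ry":0,"rz":0,"gripper":0.54},{"dx":0,"dy":0,"dz":0.020,"rx":0,"ry":0,"rz":0,"gripper":0.54},{"dx":0,"dy":-0.030,"dz":0.030,"rx":0,"ry":0,"rz":0,"gripper":0.54},{"dx":-0.030,"dy":-0.080,"dz":0.030,"rx":0,"ry":0.18,"rz":0,"gripper":0.39},{"dx":-0.088,"dy":-0.080,"dz":-0.020,"rx":0,"ry":0.36,"rz":0,"gripper":0.39},{"dx":-0.088,"dy":-0.080,"dz":-0.052,"rx":0,"ry":0.54,"rz":0,"gripper":0.39},{"dx":-0.088,"dy":-0.080,"dz":-0.052,"rx":0,"ry":0.72,"rz":0,"gripper":0.39},{"dx":-0.088,"dy":-0.080,"dz":-0.052,"rx":0,"ry":0.90,"rz":0,"gripper":0.39},{"dx":-0.088,"dy":-0.080,"dz":-0.052,"rx":0,"ry":1.08,"rz":0,"gripper":0.39},{"dx":-0.088,"dy":-0.080,"dz":-0.052,"rx":0,"ry":1.26,"rz":0,"gripper":0.39},{"dx":-0.088,"dy":-0.080,"dz":-0.052,"rx":0,"ry":1.44,"rz":0,"gripper":0.39},{"dx":-0.088,"dy":-0.080,"dz":-0.052,"rx":0,"ry":1.569,"rz":0,"gripper":0.39},{"dx":-0.088,"dy":-0.080,"dz":-0.052,"rx":0,"ry":1.569,"rz":0,"gripper":0.39},{"dx":-0.088,"dy":-0.080,"dz":-0.052,"rx":0,"ry":1.569,"rz":0,"gripper":0.39}]'
python3 - <<'E'
from h import *
st()
for n in('top','side'):
    p,d=read_camera(n); cv2.imwrite(f'pics/{n}4.png',p[:,:,::-1])
    c=p[140:300,250:440] if n=='top' else p[170:330,200:400]
    cv2.imwrite(f'pics/{n}4c.png',cv2.resize(c,None,fx=3.7,fy=3.7,interpolation=cv2.INTER_CUBIC)[:,:,::-1])
E
```

```text
time: 12.22
tool_pos: [0.5901, -0.191, 0.1229]
tool_rot: [-1.571, -0.001, -0.049]
contact_force: [-0.0, -0.1, -0.8]
opening: 0.0357
t 12.22 across 599.14 along -160.24 z 122.85 rot [-1.5709e+00 -9.0000e-04 -4.9500e-02] F ac -0.02 al -0.13 z -0.80 T [-0.11  0.02 -0.02] op 35.7
```

View pics/side4c.png

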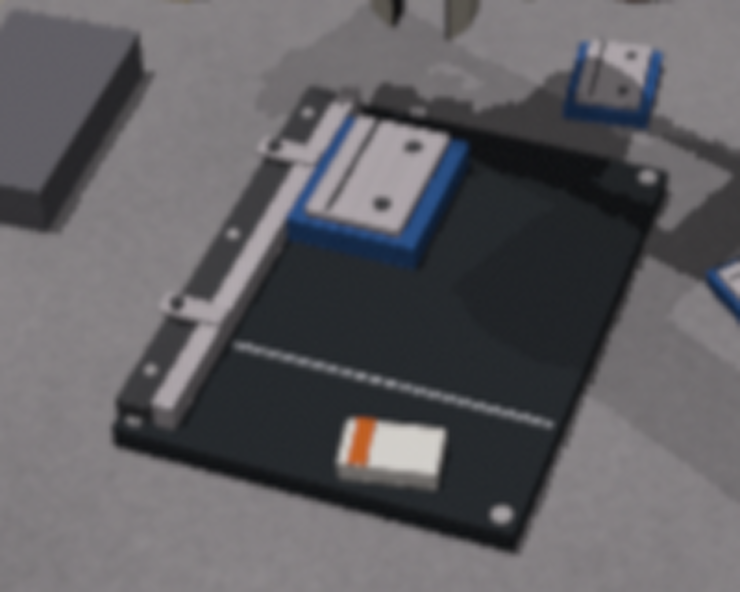

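View pics/top4c.png

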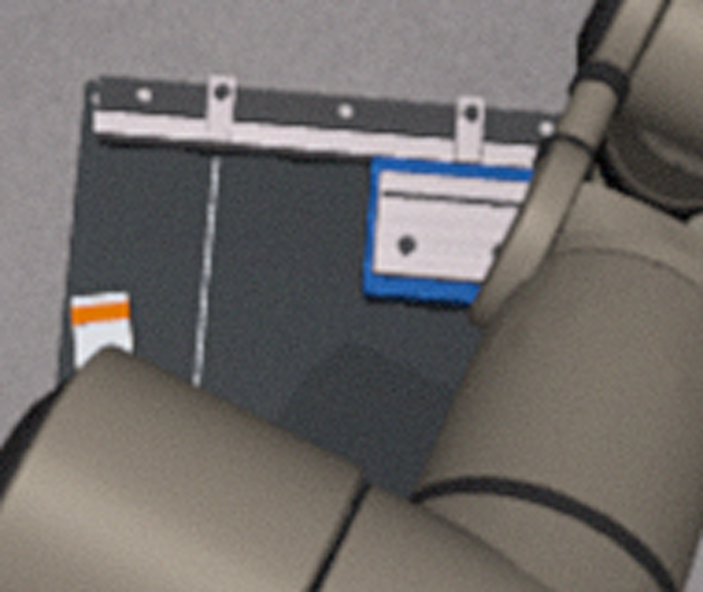

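Flush in both views. Now I measure the leading edge against the line in both cameras.

```bash
cat >> h.py <<'E'
def meas(img,n,a,b,z,ch,half=3):
    g=img[:,:,ch] if ch<3 else cv2.cvtColor(img,cv2.COLOR_BGR2GRAY)
    r={}
    for s in(1,-1):
        w=onplane(n,subedge(g,a,b,half=half,sign=s),z); p,d,e=fitline(w)
        d=d*np.sign(d[np.argmax(abs(d))]); al=np.median(w@UY)*1000; ac=np.median(w@UX)*1000
        r[s]=(al.round(2),ac.round(1),np.degrees(np.arctan2(d[1],d[0])).round(2),(e*1000).round(2))
    return r
E
cat > m.py <<'E'
from h import *
import sys
def T(x,y): return np.array([250,140])+np.array([x,y])/3.7
def S(x,y): return np.array([200,170])+np.array([x,y])/3.7
E
python3 - <<'E'
from m import *
t=cv2.imread('pics/top4.png');s=cv2.imread('pics/side4.png')
print('top line',meas(t,'top',T(215,165),T(199,380),.02,3))
print('top line short',meas(t,'top',T(215,165),T(203,320),.02,3))
print('top lead .04',meas(t,'top',T(373,165),T(364,290),.04,0))
print('top near .04',meas(t,'top',T(367,300),T(465,302),.02,0))
print('top guide',meas(t,'top',T(100,133),T(350,154),.04,3))
print('side line',meas(s,'side',S(235,345),S(552,424),.02,3))
print('side lead low',meas(s,'side',S(293,233),S(414,266),.02,0))
print('side lead up',meas(s,'side',S(293,214),S(416,247),.04,3))
E
```

```text
top line {1: (np.float64(79.44), np.float64(565.5), np.float32(-2.96), np.float32(0.3)), -1: (np.float64(84.39), np.float64(565.4), np.float32(-2.99), np.float32(0.23))}
top line short {1: (np.float64(79.5), np.float64(585.2), np.float32(-3.17), np.float32(0.35)), -1: (np.float64(84.49), np.float64(585.2), np.float32(-3.07), np.float32(0.33))}
top lead .04 {1: (np.float64(-13.99), np.float64(599.1), np.float32(4.72), np.float32(2.5)), -1: (np.float64(-18.17), np.float64(599.2), np.float32(-3.03), np.float32(0.29))}
top near .04 {1: (np.float64(-55.24), np.float64(554.6), np.float32(86.11), np.float32(0.18)), -1: (np.float64(-54.92), np.float64(561.5), np.float32(87.49), np.float32(0.31))}
top guide {1: (np.float64(75.5), np.float64(640.4), np.float32(87.08), np.float32(0.37)), -1: (np.float64(75.52), np.float64(647.9), np.float32(87.08), np.float32(0.35))}
side line {1: (np.float64(81.34), np.float64(533.1), np.float32(-2.95), np.float32(0.11)), -1: (np.float64(88.61), np.float64(531.9), np.float32(-2.83), np.float32(0.22))}
side lead low {1: (np.float64(-23.12), np.float64(598.6), np.float32(2.49), np.float32(6.95)), -1: (np.float64(-15.18), np.float64(598.4), np.float32(-3.25), np.float32(0.44))}
side lead up {1: (np.float64(-6.94), np.float64(594.9), np.float32(-5.06), np.float32(0.0)), -1: (np.float64(-23.83), np.float64(598.1), np.float32(-7.87), np.float32(1.17))}
```

Both cameras agree: the gap from lead edge to line is about 99 mm. I go down behind the trailing face and approach.

```bash

python3 -m creep '[{"dx":-0.001,"dy":0.04,"dz":0,"rx":0,"ry":0.002,"rz":0,"gripper":0.39},{"dx":-0.001,"dy":0.07,"dz":0,"rx":0,"ry":0.002,"rz":0,"gripper":0.39},{"dx":-0.001,"dy":0.08,"dz":0,"rx":0,"ry":0.002,"rz":0,"gripper":0.39},{"dx":-0.001,"dy":0.08,"dz":0,"rx":0,"ry":0.002,"rz":0,"gripper":0.39},{"dx":-0.001,"dy":0.08,"dz":0.004,"rx":0,"ry":0.002,"rz":0,"gripper":0.39},{"dx":-0.001,"dy":0.08,"dz":0.008,"rx":0,"ry":0.002,"rz":0,"gripper":0.39},{"dx":-0.001,"dy":0.08,"dz":0.012,"rx":0,"ry":0.002,"rz":0,"gripper":0.39},{"dx":-0.001,"dy":0.08,"dz":0.016,"rx":0,"ry":0.002,"rz":0,"gripper":0.39}]' >/dev/null; python3 -c "from h import *;st()"
python3 -m creep '[{"dx":0,"dy":0,"dz":0.002,"rx":0,"ry":0,"rz":0,"gripper":0.39},{"dx":0,"dy":0,"dz":0.004,"rx":0,"ry":0,"rz":0,"gripper":0.39},{"dx":0,"dy":0,"dz":0.006,"rx":0,"ry":0,"rz":0,"gripper":0.39}]' >/dev/null; python3 -c "from h import *;st()"
python3 -m creep '[{"dx":0,"dy":0,"dz":0.0015,"rx":0,"ry":0,"rz":0,"gripper":0.39},{"dx":0,"dy":0,"dz":0.003,"rx":0,"ry":0,"rz":0,"gripper":0.39},{"dx":0,"dy":0,"dz":0.0045,"rx":0,"ry":0,"rz":0,"gripper":0.39},{"dx":0,"dy":0,"dz":0.006,"rx":0,"ry":0,"rz":0,"gripper":0.39}]' >/dev/null; python3 -c "from h import *;st()"
```

```text
t 13.32 across 597.95 along -143.84 z 43.03 rot [-1.5709e+00 -5.0000e-04 -5.3800e-02] F ac -0.13 al -0.01 z 0.62 T [-0.09  0.08 -0.04] op 35.8
t 13.7 across 597.83 along -138.15 z 42.68 rot [-1.5708  0.     -0.054 ] F ac -0.89 al -2.86 z 0.02 T [-0.56  0.26  0.13] op 35.7
t 14.2 across 597.81 along -132.14 z 42.64 rot [-1.5707e+00  1.0000e-04 -5.4000e-02] F ac -0.64 al -0.88 z -0.09 T [-0.33  0.14  0.04] op 35.8
```

```bash

python3 -m creep '[{"dx":0,"dy":0,"dz":0.003,"rx":0,"ry":-0.002,"rz":0,"gripper":0.39},{"dx":0,"dy":0,"dz":0.006,"rx":0,"ry":-0.002,"rz":0,"gripper":0.39},{"dx":0,"dy":0,"dz":0.009,"rx":0,"ry":-0.002,"rz":0,"gripper":0.39},{"dx":0,"dy":0,"dz":0.012,"rx":0,"ry":-0.002,"rz":0,"gripper":0.39},{"dx":0,"dy":0,"dz":0.015,"rx":0,"ry":-0.002,"rz":0,"gripper":0.39},{"dx":0,"dy":0,"dz":0.018,"rx":0,"ry":-0.002,"rz":0,"gripper":0.39},{"dx":0,"dy":0,"dz":0.021,"rx":0,"ry":-0.002,"rz":0,"gripper":0.39},{"dx":0,"dy":0,"dz":0.024,"rx":0,"ry":-0.002,"rz":0,"gripper":0.39},{"dx":0,"dy":0,"dz":0.027,"rx":0,"ry":-0.002,"rz":0,"gripper":0.39},{"dx":0,"dy":0,"dz":0.030,"rx":0,"ry":-0.002,"rz":0,"gripper":0.39}]' >/dev/null; python3 - <<'E'
from h import *
st()
for n in('top','side'):
    p,d=read_camera(n); cv2.imwrite(f'pics/{n}5.png',p[:,:,::-1])
    c=p[140:300,250:440] if n=='top' else p[170:330,200:400]
    cv2.imwrite(f'pics/{n}5c.png',cv2.resize(c,None,fx=3.7,fy=3.7,interpolation=cv2.INTER_CUBIC)[:,:,::-1])
E
```

```text
t 15.45 across 597.91 along -101.98 z 42.70 rot [-1.5707  0.     -0.052 ] F ac -0.36 al -1.01 z 0.43 T [-0.32  0.04 -0.06] op 35.7
```

View pics/side5c.png

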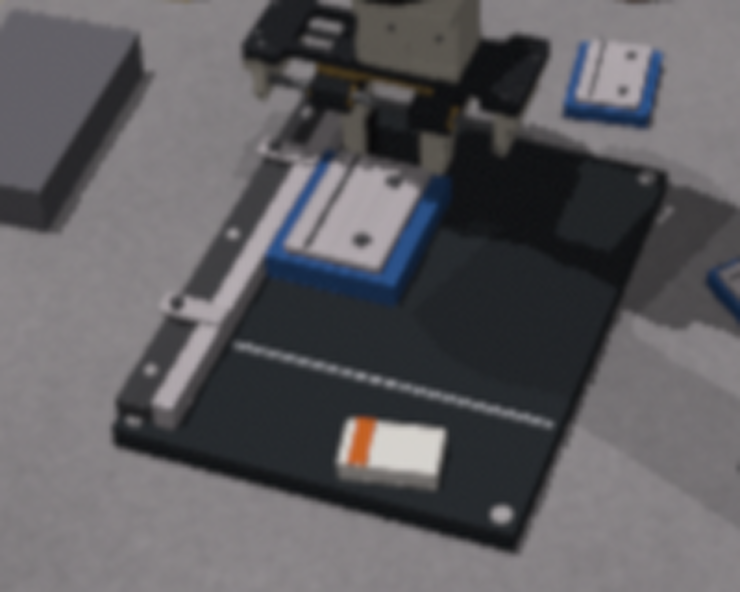

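View pics/top5c.png

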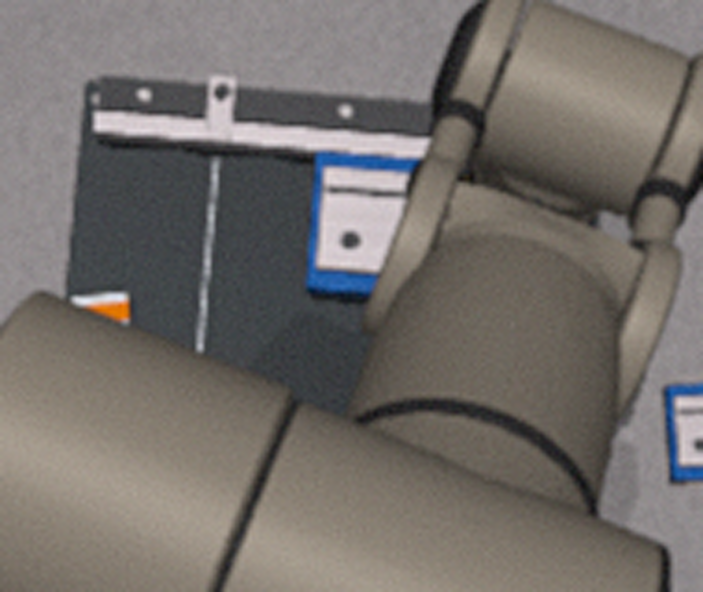

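```bash
python3 - <<'E'
from m import *
t=cv2.imread('pics/top5.png');s=cv2.imread('pics/side5.png')
print('top line',meas(t,'top',T(215,165),T(203,320),.02,3))
print('top lead .04',meas(t,'top',T(317,160),T(308,285),.04,0))
print('side line',meas(s,'side',S(235,345),S(552,424),.02,3))
print('side lead low',meas(s,'side',S(271,268),S(395,301),.02,0))
E
```

```text
top line {1: (np.float64(79.58), np.float64(585.2), np.float32(-3.15), np.float32(0.35)), -1: (np.float64(84.49), np.float64(585.2), np.float32(-3.03), np.float32(0.25))}
top lead .04 {1: (np.float64(21.84), np.float64(599.4), np.float32(-1.63), np.float32(1.3)), -1: (np.float64(17.85), np.float64(599.4), np.float32(-2.58), np.float32(0.25))}
side line {1: (np.float64(81.35), np.float64(533.1), np.float32(-2.93), np.float32(0.11)), -1: (np.float64(88.6), np.float64(531.9), np.float32(-2.87), np.float32(0.22))}
side lead low {1: (np.float64(14.53), np.float64(600.1), np.float32(-2.92), np.float32(2.35)), -1: (np.float64(20.97), np.float64(598.7), np.float32(-2.71), np.float32(0.54))}
```

The gap is 63.1 mm from the top camera and 63.0 mm from the side. I push 54 mm more.

```bash

python3 -m creep '[{"dx":0,"dy":0,"dz":0.003,"rx":0,"ry":0,"rz":0,"gripper":0.39},{"dx":0,"dy":0,"dz":0.006,"rx":0,"ry":0,"rz":0,"gripper":0.39},{"dx":0,"dy":0,"dz":0.009,"rx":0,"ry":0,"rz":0,"gripper":0.39},{"dx":0,"dy":0,"dz":0.012,"rx":0,"ry":0,"rz":0,"gripper":0.39},{"dx":0,"dy":0,"dz":0.015,"rx":0,"ry":0,"rz":0,"gripper":0.39},{"dx":0,"dy":0,"dz":0.018,"rx":0,"ry":0,"rz":0,"gripper":0.39},{"dx":0,"dy":0,"dz":0.021,"rx":0,"ry":0,"rz":0,"gripper":0.39},{"dx":0,"dy":0,"dz":0.024,"rx":0,"ry":0,"rz":0,"gripper":0.39},{"dx":0,"dy":0,"dz":0.027,"rx":0,"ry":0,"rz":0,"gripper":0.39},{"dx":0,"dy":0,"dz":0.030,"rx":0,"ry":0,"rz":0,"gripper":0.39},{"dx":0,"dy":0,"dz":0.033,"rx":0,"ry":0,"rz":0,"gripper":0.39},{"dx":0,"dy":0,"dz":0.036,"rx":0,"ry":0,"rz":0,"gripper":0.39},{"dx":0,"dy":0,"dz":0.039,"rx":0,"ry":0,"rz":0,"gripper":0.39},{"dx":0,"dy":0,"dz":0.042,"rx":0,"ry":0,"rz":0,"gripper":0.39},{"dx":0,"dy":0,"dz":0.045,"rx":0,"ry":0,"rz":0,"gripper":0.39},{"dx":0,"dy":0,"dz":0.048,"rx":0,"ry":0,"rz":0,"gripper":0.39},{"dx":0,"dy":0,"dz":0.050,"rx":0,"ry":0,"rz":0,"gripper":0.39},{"dx":0,"dy":0,"dz":0.052,"rx":0,"ry":0,"rz":0,"gripper":0.39},{"dx":0,"dy":0,"dz":0.054,"rx":0,"ry":0,"rz":0,"gripper":0.39},{"dx":0,"dy":0,"dz":0.054,"rx":0,"ry":0,"rz":0,"gripper":0.39}]' >/dev/null; python3 - <<'E'
from h import *
st()
for n in('top','side'):
    p,d=read_camera(n); cv2.imwrite(f'pics/{n}6.png',p[:,:,::-1])
    c=p[140:300,250:440] if n=='top' else p[170:330,200:400]
    cv2.imwrite(f'pics/{n}6c.png',cv2.resize(c,None,fx=3.7,fy=3.7,interpolation=cv2.INTER_CUBIC)[:,:,::-1])
E
```

```text
t 18.05 across 597.88 along -47.83 z 42.63 rot [-1.5703e+00  2.0000e-04 -5.1900e-02] F ac -0.15 al -0.54 z -0.37 T [-0.1   0.   -0.05] op 35.7
```

View pics/side6c.png

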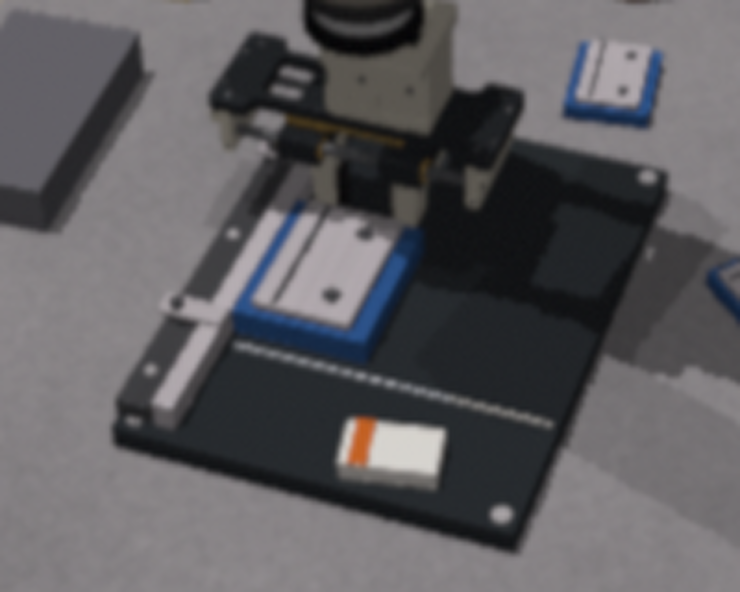

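View pics/top6c.png

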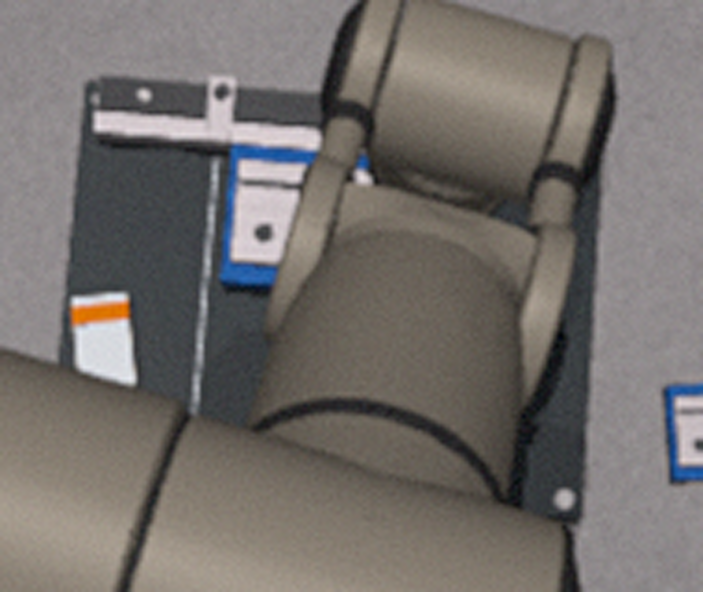

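```bash
python3 - <<'E'
from m import *
t=cv2.imread('pics/top6.png');s=cv2.imread('pics/side6.png')
print('top line',meas(t,'top',T(215,165),T(199,380),.02,3,2))
print('top lead .04 B',meas(t,'top',T(230,152),T(222,280),.04,0,2))
print('top near',meas(t,'top',T(225,287),T(272,289),.02,0))
print('side line',meas(s,'side',S(380,383),S(552,424),.02,3))
print('side lead low',meas(s,'side',S(240,328),S(365,360),.02,0,2))
E
```

```text
top line {1: (np.float64(79.49), np.float64(565.5), np.float32(-2.94), np.float32(0.26)), -1: (np.float64(83.65), np.float64(565.4), np.float32(-2.56), np.float32(0.15))}
top lead .04 B {1: (np.float64(66.39), np.float64(599.0), np.float32(-1.65), np.float32(0.0)), -1: (np.float64(72.41), np.float64(599.0), np.float32(-2.79), np.float32(0.17))}
top near {1: (np.float64(52.9), np.float64(554.6), np.float32(84.68), np.float32(0.47)), -1: (np.float64(53.15), np.float64(561.2), np.float32(90.42), np.float32(0.19))}
side line {1: (np.float64(81.36), np.float64(485.6), np.float32(-2.88), np.float32(0.24)), -1: (np.float64(88.48), np.float64(484.5), np.float32(-2.95), np.float32(0.16))}
side lead low {1: (np.float64(65.95), np.float64(599.8), np.float32(-2.94), np.float32(0.19)), -1: (np.float64(74.48), np.float64(598.0), np.float32(-2.8), np.float32(0.29))}
```

The gap is 8.5 mm from the top camera, 9.5 mm from the side, and 8.9 mm by tool travel. I creep 8.5 mm.

```bash

python3 -m creep '[{"dx":0,"dy":0,"dz":0.0015,"rx":0,"ry":0,"rz":0,"gripper":0.39},{"dx":0,"dy":0,"dz":0.003,"rx":0,"ry":0,"rz":0,"gripper":0.39},{"dx":0,"dy":0,"dz":0.0045,"rx":0,"ry":0,"rz":0,"gripper":0.39},{"dx":0,"dy":0,"dz":0.006,"rx":0,"ry":0,"rz":0,"gripper":0.39},{"dx":0,"dy":0,"dz":0.007,"rx":0,"ry":0,"rz":0,"gripper":0.39},{"dx":0,"dy":0,"dz":0.008,"rx":0,"ry":0,"rz":0,"gripper":0.39},{"dx":0,"dy":0,"dz":0.0085,"rx":0,"ry":0,"rz":0,"gripper":0.39},{"dx":0,"dy":0,"dz":0.0085,"rx":0,"ry":0,"rz":0,"gripper":0.39}]' >/dev/null; python3 - <<'E'
from h import *
st()
for n in('top','side'):
    p,d=read_camera(n); cv2.imwrite(f'pics/{n}7.png',p[:,:,::-1])
    c=p[140:300,250:440] if n=='top' else p[170:330,200:400]
    cv2.imwrite(f'pics/{n}7c.png',cv2.resize(c,None,fx=3.7,fy=3.7,interpolation=cv2.INTER_CUBIC)[:,:,::-1])
from m import *
t=cv2.imread('pics/top7.png');s=cv2.imread('pics/side7.png')
print('top line',meas(t,'top',T(206,290),T(199,380),.02,3,2))
print('top lead .04 B',meas(t,'top',T(217,152),T(208,280),.04,0,2))
print('side line',meas(s,'side',S(380,383),S(552,424),.02,3))
print('side lead low',meas(s,'side',S(234,343),S(359,375),.02,0,2))
E
```

```text
t 19.15 across 597.92 along -39.57 z 42.74 rot [-1.5706  0.     -0.052 ] F ac -0.42 al -0.17 z -0.53 T [-0.22  0.08  0.05] op 35.5
top line {1: (np.float64(79.48), np.float64(524.6), np.float32(-2.65), np.float32(0.33)), -1: (np.float64(83.31), np.float64(524.6), np.float32(-2.59), np.float32(0.13))}
top lead .04 B {1: (np.float64(78.15), np.float64(598.3), np.float32(-2.69), np.float32(0.18)), -1: (np.float64(82.2), np.float64(598.2), np.float32(-2.27), np.float32(0.11))}
side line {1: (np.float64(81.41), np.float64(485.6), np.float32(-2.94), np.float32(0.22)), -1: (np.float64(88.55), np.float64(484.5), np.float32(-3.0), np.float32(0.2))}
side lead low {1: (np.float64(81.88), np.float64(597.9), np.float32(-3.05), np.float32(0.08)), -1: (np.float64(88.28), np.float64(596.6), np.float32(-3.0), np.float32(0.05))}
```

View pics/side7c.png

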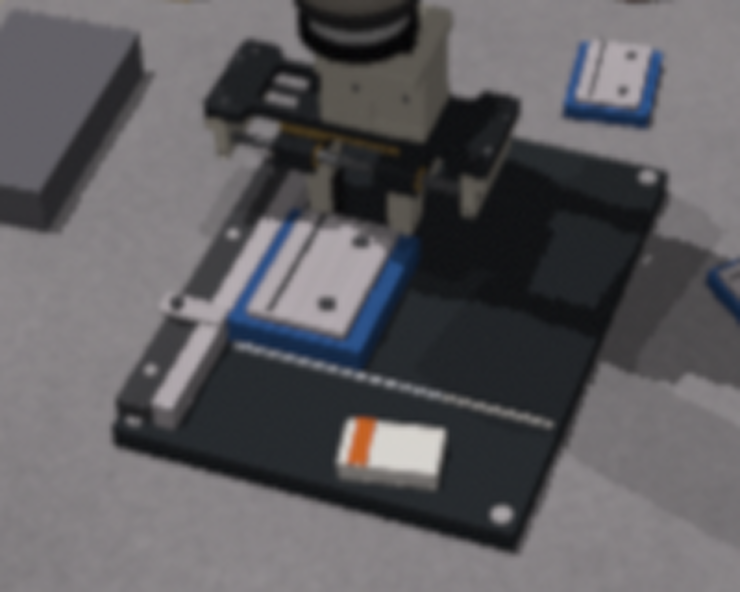

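View pics/top7c.png

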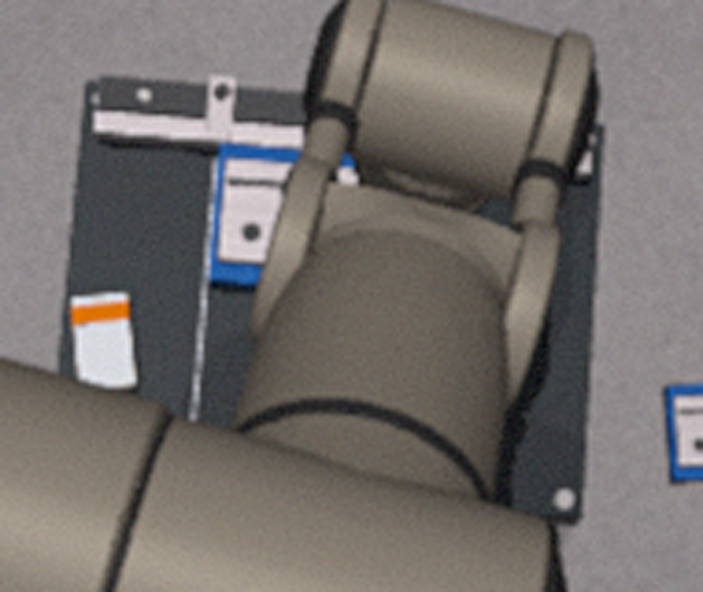

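The lead edge is now next to the line, so its edge fit is contaminated by the white. The aluminium top's leading edge is clean, so I use its shift between frames as a check.

```bash
python3 - <<'E'
from m import *
I={k:(cv2.imread(f'pics/top{k}.png'),cv2.imread(f'pics/side{k}.png')) for k in(4,5,6,7)}
tops={4:((378,172),(372,268)),5:((326,165),(316,262)),6:((240,162),(231,258)),7:((227,162),(218,258))}
sides={4:((306,210),(398,235)),5:((285,246),(376,271)),6:((252,302),(347,325)),7:((249,310),(342,333))}
gaps={4:(99.1,99.2),5:(63.1,63.0),6:(8.5,9.5),7:(0,0)}
R={}
for k in I:
    a=meas(I[k][0],'top',T(*tops[k][0]),T(*tops[k][1]),.048,2,2)[-1]
    b=meas(I[k][1],'side',S(*sides[k][0]),S(*sides[k][1]),.048,2,2)
    R[k]=(a[0],b[1][0],b[-1][0]); print(k,a,b)
for k in(4,5,6): print(k,'gap7 est top',(gaps[k][0]-(R[7][0]-R[k][0])).round(2),'side',(gaps[k][1]-(R[7][2]-R[k][2])).round(2))
E
```

```text
4 (np.float64(-23.02), np.float64(602.6), np.float32(-2.35), np.float32(0.21)) {1: (np.float64(-8.63), np.float64(596.4), np.float32(-21.84), np.float32(2.73)), -1: (np.float64(-16.39), np.float64(597.8), np.float32(-2.48), np.float32(0.4))}
5 (np.float64(12.75), np.float64(603.9), np.float32(-3.06), np.float32(0.15)) {1: (np.float64(27.14), np.float64(597.3), np.float32(-21.19), np.float32(2.38)), -1: (np.float64(19.84), np.float64(598.6), np.float32(-2.79), np.float32(0.26))}
6 (np.float64(67.09), np.float64(601.6), np.float32(-3.36), np.float32(0.23)) {1: (np.float64(66.79), np.float64(600.1), np.float32(-2.56), np.float32(0.0)), -1: (np.float64(73.46), np.float64(598.5), np.float32(-2.89), np.float32(0.25))}
7 (np.float64(74.99), np.float64(600.9), np.float32(-2.29), np.float32(0.29)) {1: (np.float64(74.15), np.float64(599.8), np.float32(-2.85), np.float32(0.0)), -1: (np.float64(81.63), np.float64(598.2), np.float32(-2.48), np.float32(0.33))}
4 gap7 est top 1.09 side 1.18
5 gap7 est top 0.86 side 1.21
6 gap7 est top 0.6 side 1.33
```

All the estimates put the gap at 0.6–1.3 mm. I creep 0.9 mm.

```bash

python3 -m creep '[{"dx":0,"dy":0,"dz":0.0003,"rx":0,"ry":0,"rz":0,"gripper":0.39},{"dx":0,"dy":0,"dz":0.0006,"rx":0,"ry":0,"rz":0,"gripper":0.39},{"dx":0,"dy":0,"dz":0.0009,"rx":0,"ry":0,"rz":0,"gripper":0.39},{"dx":0,"dy":0,"dz":0.0009,"rx":0,"ry":0,"rz":0,"gripper":0.39}]' >/dev/null; python3 -c "from h import *;st()"
python3 -m creep '[{"dx":0,"dy":0,"dz":-0.001,"rx":0,"ry":0,"rz":0,"gripper":0.39},{"dx":0,"dy":0,"dz":-0.004,"rx":0,"ry":0,"rz":0,"gripper":0.39},{"dx":0,"dy":0,"dz":-0.015,"rx":0,"ry":0,"rz":0,"gripper":0.39},{"dx":0,"dy":-0.03,"dz":-0.030,"rx":0,"ry":0,"rz":0,"gripper":0.39},{"dx":0,"dy":-0.08,"dz":-0.060,"rx":0,"ry":0,"rz":0,"gripper":0.39},{"dx":0,"dy":-0.13,"dz":-0.100,"rx":0,"ry":0,"rz":0,"gripper":0.39},{"dx":0,"dy":-0.18,"dz":-0.150,"rx":0,"ry":0,"rz":0,"gripper":0.39},{"dx":-0.03,"dy":-0.2,"dz":-0.200,"rx":0,"ry":0,"rz":0,"gripper":0.39},{"dx":-0.08,"dy":-0.2,"dz":-0.240,"rx":0,"ry":0,"rz":0,"gripper":0.39},{"dx":-0.12,"dy":-0.2,"dz":-0.280,"rx":0,"ry":0,"rz":0,"gripper":0.39},{"dx":-0.12,"dy":-0.2,"dz":-0.280,"rx":0,"ry":0,"rz":0,"gripper":0.39},{"dx":-0.12,"dy":-0.2,"dz":-0.280,"rx":0,"ry":0,"rz":0,"gripper":0.39}]' >/dev/null
python3 - <<'E'
from h import *
st()
for n in('top','side'):
    p,d=read_camera(n); cv2.imwrite(f'pics/{n}8.png',p[:,:,::-1])
    c=p[140:300,250:440] if n=='top' else p[170:330,200:400]
    cv2.imwrite(f'pics/{n}8c.png',cv2.resize(c,None,fx=3.7,fy=3.7,interpolation=cv2.INTER_CUBIC)[:,:,::-1])
from m import *
t=cv2.imread('pics/top8.png');s=cv2.imread('pics/side8.png')
a=meas(t,'top',T(226,162),T(217,258),.048,2,2)[-1][0]; b=meas(s,'side',S(248,311),S(341,334),.048,2,2)[-1][0]
print('gap est top',[round(float(g-(a-r)),2) for g,r in((99.1,-23.02),(63.1,12.75),(8.5,67.09))],'side',[round(float(g-(b-r)),2) for g,r in((99.2,-16.39),(63,19.84),(9.5,73.46))])
E
```

```text
t 19.75 across 598.02 along -38.79 z 42.76 rot [-1.5708e+00 -2.0000e-04 -5.2000e-02] F ac -0.78 al -1.78 z 0.02 T [-0.38  0.12  0.01] op 35.9
t 21.25 across 477.81 along -319.11 z 242.79 rot [-1.5705e+00 -5.0000e-04 -5.3300e-02] F ac 0.67 al 0.70 z 0.07 T [-0.1   0.08  0.03] op 35.9
gap est top [0.23, 0.0, -0.26] side [0.29, 0.32, 0.44]
```

View pics/side8c.png

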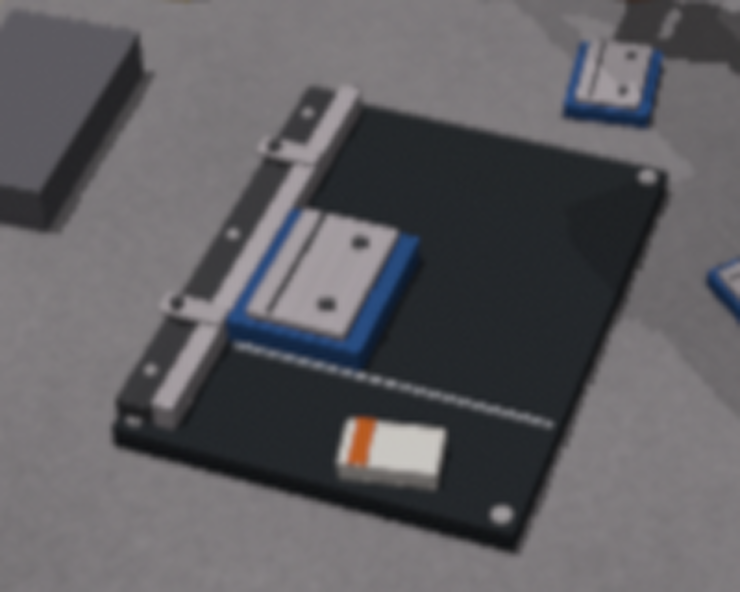

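View pics/top8c.png

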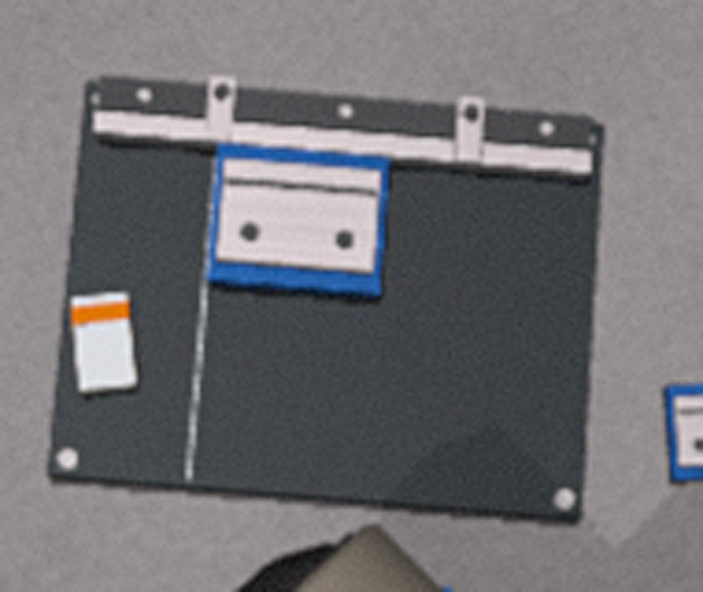

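The leading edge meets the line to within about 0.3 mm in both views. I now check flushness against the freshly seated state in picture 4.

```bash
python3 - <<'E'
from m import *
t=cv2.imread('pics/top8.png');s=cv2.imread('pics/side8.png');t4=cv2.imread('pics/top4.png');s4=cv2.imread('pics/side4.png')
print('top near edge 8',meas(t,'top',T(208,279),T(378,294),.02,0,3)[-1], '4',meas(t4,'top',T(367,297),T(465,304),.02,0,3)[-1])
print('alu near edge 8',meas(t,'top',T(217,262),T(373,272),.048,2,2.5)[-1],'4',meas(t4,'top',T(374,273),T(478,281),.048,2,2.5)[-1])
print('side alu near 8',meas(s,'side',S(343,335),S(396,230),.048,2,2),'4',meas(s4,'side',S(404,232),S(448,135),.048,2,2))
print('side blue near top 8',meas(s,'side',S(362,345),S(417,238),.04,0,3),'4',meas(s4,'side',S(414,245),S(467,142),.04,0,3))
print('top trail',meas(t,'top',T(388,160),T(381,290),.04,0,2))
print('guide-block far blue 8 (R ch) ',meas(t,'top',T(222,147),T(385,161),.04,2,2.5),'4',meas(t4,'top',T(378,159),T(520,170),.04,2,2.5))
E
```

```text
top near edge 8 (np.float64(24.56), np.float64(561.4), np.float32(87.05), np.float32(0.37)) 4 (np.float64(-55.05), np.float64(561.5), np.float32(87.54), np.float32(0.3))
alu near edge 8 (np.float64(24.61), np.float64(569.8), np.float32(86.9), np.float32(0.18)) 4 (np.float64(-58.28), np.float64(569.8), np.float32(86.85), np.float32(0.1))
side alu near 8 {1: (np.float64(34.47), np.float64(562.4), np.float32(96.2), np.float32(1.78)), -1: (np.float64(33.05), np.float64(567.4), np.float32(87.02), np.float32(0.14))} 4 {1: (np.float64(-65.26), np.float64(560.4), np.float32(88.21), np.float32(0.22)), -1: (np.float64(-67.18), np.float64(567.0), np.float32(87.58), np.float32(0.17))}
side blue near top 8 {1: (np.float64(26.82), np.float64(562.9), np.float32(87.49), np.float32(0.12)), -1: (np.float64(28.86), np.float64(555.8), np.float32(86.88), np.float32(0.11))} 4 {1: (np.float64(-71.13), np.float64(562.9), np.float32(86.97), np.float32(0.23)), -1: (np.float64(-68.74), np.float64(555.7), np.float32(86.86), np.float32(0.12))}
top trail {1: (np.float64(-29.1), np.float64(601.7), np.float32(-3.04), np.float32(0.25)), -1: (np.float64(-33.26), np.float64(601.8), np.float32(-2.8), np.float32(0.54))}
guide-block far blue 8 (R ch)  {1: (np.float64(24.93), np.float64(639.4), np.float32(87.09), np.float32(0.09)), -1: (np.float64(24.89), np.float64(647.4), np.float32(86.89), np.float32(0.24))} 4 {1: (np.float64(-68.47), np.float64(640.3), np.float32(87.31), np.float32(0.12)), -1: (np.float64(-68.53), np.float64(647.7), np.float32(87.23), np.float32(0.37))}
```

The position across the guide has not changed since seating (561.4 against 561.5 mm, 569.8 against 569.8 mm). The angle is within 0.2° of the guide's. The trailing edge at -29.1 plus 110 mm puts the lead at 80.9, against the line's edge at 80.95.

```bash
python3 -c "from cell import robot; print(robot.hand_in())"
```

```text
the job is handed in; nothing more can be done
None
```

The block is seated against the guide with its leading edge on the white line, and the job is handed in at about 21 s. The hand-in reported no verdict.

- **Pressing home:** I used the largest block, the one on the plate at about 93 x 112 mm. I pushed it square to the guide with two fingers. It stood about 99 mm short of the line when I held it on the guide, with 7.4–8.1 N read at the wrist for over 1 s. The guide itself may feel up to about 2 N less, because of friction on the plate. The highest reading on the block was about 8 N.
- **Sliding to the line:** I pushed the trailing end left along the guide, stopping to measure at 63 mm and about 9 mm from the line. The last two creeps were 8.5 mm and 0.9 mm. I then backed the hand off and moved it well clear.
- **Leading edge:** the estimates ran from -0.3 to +0.4 mm from the line's near edge (positive means short of it). Working from the trailing edge gave about 0.05 mm short.
- **Flush with the guide:** the block's position across the guide is within 0.4 mm of where it was when freshly seated. Its angle is within about 0.2° (0.004 rad) of the guide's on the clean edges, and 0.4° on one side-camera edge.
- **Other things on the bench:** the dispenser and the two small blocks look unmoved in the last pictures. I did not measure the bottle, pots, beaker, cassettes or brush afterwards, but the hand only passed high above the bench away from the plate.
- **Disagreements:** the two cameras place the line about 3 mm apart in absolute terms, so I used only block-to-line differences within one camera. At about 9 mm these gave 8.5 and 9.5 mm, against 8.9 mm by tool travel. Next to the line, the direct fit of the leading edge was spoiled by the white, so I used the aluminium top's edge instead.

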